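# Bring the square canister round to the front of the topping carousel

### The job

With the fingertips, push the topping carousel round by its rim or the pegs on it until the square lidded canister stands at the front, in line with the stand's pointer, and leave it at rest there. Turn it gently and do not touch, lift or shift the four pots that stand loose on the tray; leave everything else on the bench where it is.

Things in the scene. Friction and masses are not known exactly. Their poses are not given: they have to be found in the camera images.
- stand: Fixed foot of the carousel: black disc, 140 mm across, 8 mm thick, with a short post. A flat black arrow (14 mm wide, head 50 mm, 4 mm thick) runs from it over the bench along the stand's -x axis, ending 215 mm from the axis; it marks the front, roughly on the robot's side (within about 37 degrees). Origin: on the carousel's axis at bench height; z up.
- pointer_tip (a point): Tip of the stand's flat pointer, 4 mm above the bench, 215 mm from the carousel's axis. The line from the stand's origin to it is the front direction.
- carousel: Round light-wood tray, 240 mm across, turning either way about the stand's upright axis; stiff enough (about 1 N at the pegs) to stay where it is left and not coast. Origin: on the axis at the tray's underside, 34 mm above the bench; z up; x and y turn with the tray. Tray floor 42 mm, lip top 50 mm above the bench. It overhangs the foot; the bench around it is bare but for the flat pointer.
- peg_end (a point): Outer end of one of the six like black pegs that stand out level from the tray's rim, 12 mm thick with round ends, 120 to 156 mm from the axis, centre line 46 mm above the bench. They lie at 30 (this one), 90, 150, 210, 270 and 330 degrees from the carousel's x axis, anticlockwise from above.
- canister_mid (a point): The pot to bring to the front: the only square one, a plain steel canister 52 x 52 mm with a 55 mm square lid and a small dark knob, 50 mm tall in all. Point: on its upright centre line, 22 mm above its underside (64 mm above the bench). It stands loose on the tray, its centre about 72 mm from the carousel's axis; not to be touched. It lies near the carousel's -x axis, midway between two pegs.
- round_tin_mid (a point): Plain round steel tin with lid and knob, 54 mm across, 50 mm tall, loose on the tray, its centre about 72 mm from the carousel's axis; not to be touched. Point: on its centre line, 22 mm above its underside.
- cup_mid (a point): Small white ceramic cup, 50 mm across, 45 mm tall, loose on the tray, its centre about 72 mm from the carousel's axis; not to be touched. Point: on its centre line, 22 mm above its underside.
- bowl_mid (a point): Small white ceramic bowl, 58 mm across, 30 mm tall, loose on the tray, its centre about 72 mm from the carousel's axis; not to be touched. Point: on its centre line, 15 mm above its underside.
- pack0: Bystander: open clear plastic pack, 100 x 130 x 28 mm, on the left of the bench. Origin: centre of its underside.
- pack1: Bystander: open clear plastic pack, 100 x 130 x 28 mm, on the right of the bench. Origin: centre of its underside.
- spoon: Bystander: wooden-handled spoon lying on the right, near the robot. Origin: centre of its underside.
- mixing_bowl: Bystander: steel mixing bowl, 170 mm across, 70 mm tall, on the far left. Origin: centre of its underside.
- canister: The same canister as point canister_mid; origin at the centre of its underside.
- round_tin: The same round tin as point round_tin_mid; origin at the centre of its underside.
- cup: The same cup as point cup_mid; origin at the centre of its underside.
- bowl: The same bowl as point bowl_mid; origin at the centre of its underside.
Not all that is in view belongs to the job. What is shaped like the canister but red is not meant.

How it is judged:
By the outcome, as a careful person would: the job done as asked, in the order asked, and still so for the second after the job is handed in, with the robot touching nothing.
It also fails if it takes over 48 s, if anything falls off the work surface, if the arm or the gripper's body presses on something with over 40 N, if the wrist force passes 120 N, or if a joint passes its speed limit or range.

### The arm

A 6-joint arm with a two-finger parallel gripper is mounted at the origin on the work surface. World frame = base frame: x ahead of the robot, y to its left, z up, the work surface at z = 0. Lengths are in m, angles in degrees, forces in N, time in s.
With the tool pointing down it reaches from about 0.275 to 0.75 m from the base axis. Payload 10.2 kg.
Tool frame: the origin (TCP) lies at the very end of the fingers, on their centre line; the grasp point (between the pads) lies 19 mm behind it (r.grip_point_offset is the distance from the TCP to the grasp point, in m); x points along the fingers, z is the direction in which the jaws open and shut, and the axes are right-handed (so a half turn about x gives the same grasp; the last joint's range is limited). The gripper opens to 88 mm and grips with 3 to 60 N. Pads are 18 mm wide; open, the fingers measure 123 mm over their backs; the gripper's body (75 mm by 187 mm) begins 45 mm behind the grasp point.
Start: joints at [54.236, 17.928, 85.812, -0, 76.261, -12.8], TCP at [0.205, 0.483, 0.239] pointing down, gripper open.
Joint ranges: [-168.41, 168.41], [-55.51, 124.54], [10.69, 146.95], [-70.63, 250.63], [1, 178], [-165.06, 165.06]. Speed limits (degrees/s): [136.94, 136.94, 172.46, 180, 180, 180].

### API

Orientations are given as a 3x3 rotation matrix whose columns are the frame's x, y, z axes.
In Python, from plant import r gives the robot as it stands. Calls block until the motion is done:
- r.goto(position, orientation): joint-space move of the TCP to a pose.
- r.movel(position, attitude=None, vel=0.15): straight line of the TCP; attitude=None keeps the orientation; vel is the mean speed in m/s.
- r.goto_joints(angles): joint-space move.
- r.grip(opening, strength=None): finger opening in m; strength is the grip in N (None keeps the last); returns when the fingers have stopped.
- r.pause(seconds).
- r.solve_ik(position, orientation): joint angles nearest the present ones, or None.
- r.get_obs(): the state.
- r.camera(name): name is "side" or "top" or "wrist"; returns the picture (400x640x3 uint8, red, green, blue); there is no depth.
- r.get_calibration(name): a dict with "camera_matrix" (3x3 intrinsics, pixels), "world_to_cam" (4x4, takes a point from world to camera coordinates). Camera axes: x right, y down, z forward; pixel columns grow to the right and rows downward; lengths in m; the calibration is good to about 2 mm. A picture is of the moment at which its call begins: read the wrist's pose just before it. get_calibration takes no time and is no camera call; for the wrist camera it gives the pose at the moment of the call.
A pose or a line that the arm cannot do raises r.IKError and nothing moves.
- r.close_job(): hands the job in, once; it reports no verdict.
Trained networks look in the newest picture that a camera, given by its name, has taken for a name from the list of things; names that differ only in an ending like _2 or _b are one class to them, and where a whole thing is asked for, a point or a joint stands for the part that bears it (a point fixed in the world has none). Each returns a list of dicts, best first, with "confidence" (0 to 1); they miss things now and then, are a little off and sometimes report something else, mostly with a low value. They report only what shows in the picture. A call takes as long as a camera call. They do not tell look-alikes from the thing itself.
- r.spot_in(camera, thing): "location" ([x, y, z] in m, in world coordinates, good to about 4 mm: the middle of the surface that is visible of it).
- r.tip_of(camera, thing): "location" ([x, y, z] in m, in world coordinates, good to about 4 mm: a listed point, or the origin of a listed thing).
The state is a dict: "time": time; "q": joint angles; "qvel": joint speeds; "joint_efforts": joint torques, N m; "eef_pos": TCP position; "tool_rot": TCP orientation; "force": force on the tool from outside, world axes, zero at the start; "wrist_torque": the same for the moment, N m; "grip_width": finger opening in m.
Only numpy, scipy, OpenCV 4.12 (cv2) and the standard library are available. Lean on these libraries where they do the work, as an engineer would, in place of code of your own. Each camera call takes 0.05 s, during which the arm holds its last target. There are 200 camera calls.

## Working session

There is one attempt and no reset: what is moved stays moved. The work goes in short steps, each a Python script; the robot and the scene stay as the last script left them, time stands still between calls to the robot, and variables do not carry over. Pictures are saved under pics/ and viewed, about 8 in all and at most 12, crops included, and the job is handed in when it is done.

```bash
mkdir -p pics; ls; python3 - <<'E'
from plant import r
import cv2,numpy as np
ims=[r.camera(c) for c in("top","side")]
cv2.imwrite("pics/a_top.png",ims[0][:,:,::-1]);cv2.imwrite("pics/a_side.png",ims[1][:,:,::-1])
for c in("top","side"):
    for t in("stand","pointer_tip","carousel","canister_mid","round_tin_mid","cup_mid","bowl_mid","peg_end"):
        for d in r.tip_of(c,t)[:6]:
            print(c,t,np.round(d["location"],3),round(d["confidence"],2))
o=r.get_obs();print(o["time"],o["eef_pos"],o["grip_width"])
E
```

```text
pics
top pointer_tip [ 0.377 -0.174  0.005] 0.65
top carousel [ 0.571 -0.076  0.032] 0.75
top canister_mid [ 0.534 -0.02   0.064] 0.9
top canister_mid [0.476 0.156 0.02 ] 0.52
top canister_mid [0.639 0.442 0.004] 0.3
top canister_mid [ 0.377 -0.173  0.005] 0.26
top canister_mid [ 0.602 -0.139  0.04 ] 0.26
top round_tin_mid [ 0.63  -0.039  0.066] 0.54
top cup_mid [ 0.605 -0.141  0.067] 0.72
top cup_mid [ 0.626 -0.039  0.066] 0.6
top bowl_mid [ 0.653 -0.426 -0.   ] 0.53
top peg_end [ 0.706 -0.157  0.044] 0.76
side stand [ 0.598 -0.14   0.04 ] 0.32
side pointer_tip [ 0.376 -0.175  0.005] 0.56
side carousel [ 0.57  -0.081  0.03 ] 0.75
side canister_mid [ 0.53  -0.013  0.063] 0.93
side canister_mid [0.475 0.156 0.023] 0.62
side canister_mid [ 0.708 -0.154  0.048] 0.2
side canister_mid [ 0.604 -0.139  0.062] 0.19
side round_tin_mid [ 0.632 -0.039  0.057] 0.54
side round_tin_mid [ 0.604 -0.137  0.062] 0.46
side cup_mid [ 0.609 -0.138  0.061] 0.51
side bowl_mid [ 0.509 -0.119  0.056] 0.68
side peg_end [ 0.705 -0.153  0.047] 0.96
side peg_end [ 0.51  -0.116  0.044] 0.7
0.9 [0.20483858 0.48339523 0.23871141] 0.08789779625191996
```

View pics/a_top.png

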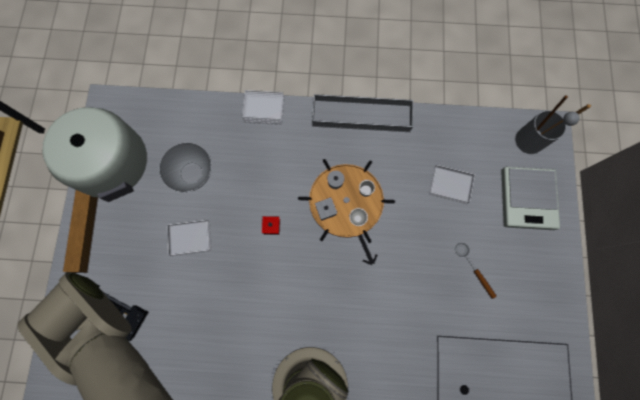

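View pics/a_side.png

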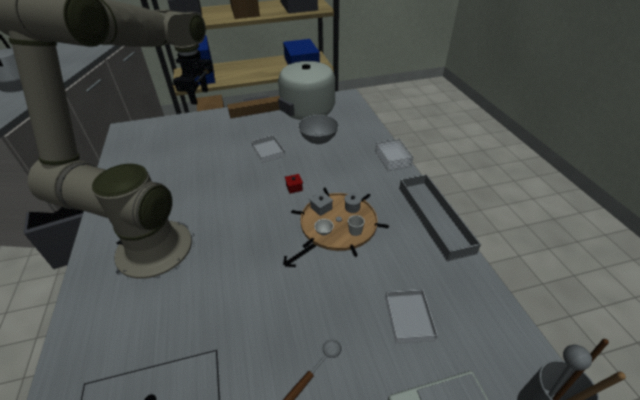

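Top view: the carousel is centred at about (346,201) and the pointer tip is near (372,262). The lidded square items are the grey one on the tray at (326,208) and the red one on the bench at (271,225). The grey steel one is the canister meant. It has to turn about +84° (anticlockwise). I'll look closer with the wrist camera to refine this and confirm the canister.

```bash
cat > h.py <<'E'
from plant import r
import cv2,numpy as np
C=np.array([.5705,-.0785])
def R(th,flip=1): # tool down, jaws along the tangent at angle th (deg)
    t=np.deg2rad(th); x=np.array([0,0,-1.]); z=flip*np.array([-np.sin(t),np.cos(t),0]); return np.column_stack([x,np.cross(z,x),z])
def P(th,rad,z): t=np.deg2rad(th); return [C[0]+rad*np.cos(t),C[1]+rad*np.sin(t),z]
def ang(p): return np.degrees(np.arctan2(p[1]-C[1],p[0]-C[0]))%360
def look(name,cams=("wrist",),things=("pointer_tip","carousel","canister_mid","round_tin_mid","cup_mid","bowl_mid","peg_end")):
    for c in cams:
        cv2.imwrite(f"pics/{name}_{c}.png",r.camera(c)[:,:,::-1])
        for t in things:
            for d in r.tip_of(c,t)[:3]:
                if d["confidence"]>.4: print(c,t,np.round(d["location"],3),round(d["confidence"],2),"ang",round(ang(d["location"]),1))
E
python3 - <<'E'
from h import *
for f in(1,-1):
    for th in(90,120,150,175,210,235):
        q=r.solve_ik(P(th,.142,.036),R(th,f)); print(f,th,None if q is None else np.round(q,0))
f=1 if r.solve_ik(P(90,.142,.25),R(90)) is not None else -1
r.goto([.46,-.06,.36],R(120,f)); look("b")
print(r.get_obs()["time"],f)
E
```

```text
1 90 None
1 120 [ -8.  30. 102.  -0.  48. 142.]
1 150 [-16.  25. 111.  -0.  44. 104.]
1 175 [-24.  24. 113.  -0.  43.  71.]
1 210 [-33.  27. 107.  -0.  45.  27.]
1 235 [-34.  33.  98.  -0.  50.   1.]
-1 90 [-5. 37. 89. -0. 54. -5.]
-1 120 [ -8.  30. 102.  -0.  48. -38.]
-1 150 [-16.  25. 111.  -0.  44. -76.]
-1 175 [ -24.   24.  113.   -0.   43. -109.]
-1 210 [ -33.   27.  107.   -0.   45. -153.]
-1 235 None
wrist pointer_tip [ 0.375 -0.18   0.002] 0.83 ang 207.3
wrist carousel [ 0.57  -0.08   0.035] 0.62 ang 248.2
wrist canister_mid [ 0.529 -0.013  0.063] 0.62 ang 122.5
wrist canister_mid [0.473 0.159 0.021] 0.61 ang 112.3
wrist round_tin_mid [ 0.626 -0.042  0.061] 0.94 ang 33.4
wrist cup_mid [ 0.601 -0.141  0.065] 0.67 ang 296.0
wrist cup_mid [ 0.629 -0.039  0.061] 0.58 ang 34.0
wrist bowl_mid [ 0.508 -0.121  0.062] 0.62 ang 214.0
3.4917 -1
```

View pics/b_wrist.png

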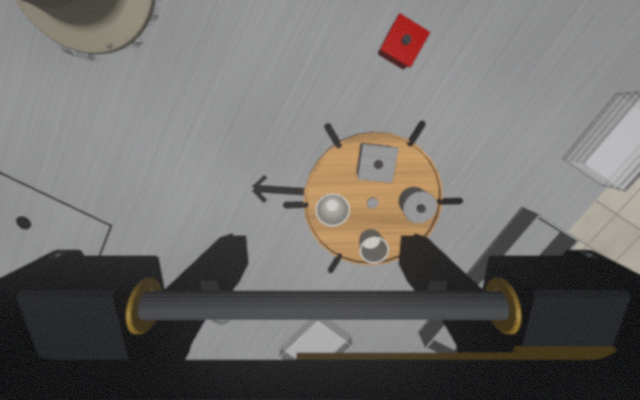

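The red decoy is at (405,40). The grey steel square canister is on the tray at (378,162), with the round tin (420,207), cup (373,246), bowl (333,209) and pointer tip (254,188). Next is the enlarged crop and a pixel-based check.

```bash
cat >> h.py <<'E'
def bp(cam,uv,z):
    k=r.get_calibration(cam); K=k["camera_matrix"];T=np.linalg.inv(np.array(k["world_to_cam"]))
    uv=np.atleast_2d(uv).astype(float); d=np.c_[uv,np.ones(len(uv))]@np.linalg.inv(K).T@T[:3,:3].T
    return T[:3,3]+d*((z-T[2,3])/d[:,2])[:,None]
def centre(cam,im): # im bgr; circle fit of the tray's wooden edge
    h=cv2.cvtColor(im,cv2.COLOR_BGR2HSV); m=cv2.inRange(h,(8,80,60),(25,255,255))
    m=cv2.morphologyEx(m,cv2.MORPH_OPEN,np.ones((3,3)))
    n,l,s,_=cv2.connectedComponentsWithStats(m); m=l==1+np.argmax(s[1:,4]); v,u=np.nonzero(m)
    hull=cv2.convexHull(np.c_[u,v].astype(np.int32))[:,0]; p=bp(cam,hull,.048)[:,:2]
    c,rad=cv2.minEnclosingCircle((p*1000).astype(np.float32)); return np.round(c,1),round(rad,1)
E
python3 - <<'E'
from h import *
im=cv2.imread("pics/b_wrist.png"); print(centre("wrist",im))
for n,uv,z in[("tip",(254,188),.004),("knob",(378,163),.092),("hub",(372,203),.05),("peg90",(422,124),.046),("peg150",(329,126),.046),("peg30",(460,201),.046),("peg210",(285,205),.046)]:
    p=bp("wrist",uv,z)[0];print(n,np.round(p,3),round(ang(p),1),round(np.hypot(*(p[:2]-C)),3))
cv2.imwrite("pics/b_crop.png",cv2.resize(im[110:275,245:470],None,fx=3.5,fy=3.5,interpolation=cv2.INTER_CUBIC))
E
```

```text
(array([569.3, -79.3]), 120.6)
tip [ 0.378 -0.173  0.004] 206.2 0.215
knob [ 0.529 -0.014  0.092] 122.6 0.076
hub [ 0.569 -0.079  0.05 ] 220.3 0.002
peg90 [0.568 0.071 0.046] 91.1 0.15
peg150 [ 0.441 -0.006  0.046] 150.8 0.149
peg30 [ 0.701 -0.001  0.046] 30.8 0.152
peg210 [ 0.442 -0.159  0.046] 212.0 0.152
```

View pics/b_crop.png

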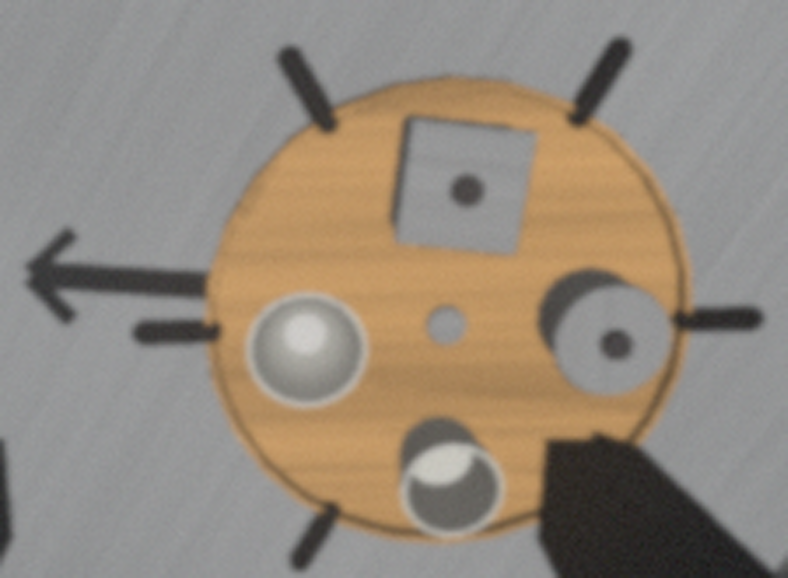

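Confirmed: the square steel lidded canister is at 122.5°, the front is at 206.2°, and the tray centre is (0.570,-0.079). I'll straddle the peg at 91° with the fingers part open and push it anticlockwise, stopping short to check.

```bash
sed -i 's/^C=.*/C=np.array([.570,-.079])/' h.py; cat >> h.py <<'E'
def push(a,b,vel=.06,step=12):
    for th in np.linspace(a,b,max(2,int(np.ceil(abs(b-a)/step))+1))[1:]:
        r.movel(P(th,.143,.037),R(th,-1),vel=vel)
        f=r.get_obs()["force"]; print(round(th,1),np.round(f,1),end="; ")
        if np.linalg.norm(f)>12: print("HIGH FORCE"); return th
    print(); return b
E
python3 - <<'E'
from h import *
r.grip(.030)
r.goto(P(91,.143,.15),R(91,-1)); 
r.movel(P(91,.143,.037),vel=.1); print("down",np.round(r.get_obs()["force"],1))
th=push(91,172)
th=push(th,th-3.6,step=4)
r.movel(P(th,.143,.15),vel=.1)
r.goto([.40,-.11,.30],R(th-30,-1)); look("c",("wrist","top"))
print(r.get_obs()["time"]); print(centre("wrist",cv2.imread("pics/c_wrist.png")))
E
```

```text
down [-0.  -0.1  0.3]
102.6 [-0.2  0.3  0.4]; 114.1 [-0.4  0.5 -0.3]; 125.7 [ 0.4  0.2 -1. ]; 137.3 [ 0.1 -0.2  0.4]; 148.9 [-0.1  1.   0.5]; 160.4 [ 0.2 -0.1 -0.3]; 172.0 [-0.5  0.4  0.5]; 
168.4 [-0.2  0.8 -0. ]; 
wrist pointer_tip [ 0.378 -0.177  0.003] 0.71 ang 207.0
wrist carousel [ 0.566 -0.082  0.036] 0.96 ang 212.7
wrist carousel [ 0.544 -0.018  0.061] 0.55 ang 112.9
wrist canister_mid [ 0.495 -0.1    0.062] 0.92 ang 195.4
wrist canister_mid [0.473 0.156 0.018] 0.7 ang 112.5
wrist round_tin_mid [ 0.544 -0.014  0.062] 0.78 ang 112.2
wrist cup_mid [ 0.634 -0.06   0.066] 0.6 ang 16.3
wrist peg_end [0.67  0.037 0.046] 0.68 ang 49.2
top pointer_tip [ 0.379 -0.175  0.   ] 0.51 ang 206.6
top carousel [ 0.57  -0.077  0.031] 0.95 ang 83.7
top canister_mid [0.478 0.154 0.021] 0.68 ang 111.6
top round_tin_mid [ 0.548 -0.012  0.064] 0.65 ang 108.3
top cup_mid [ 0.639 -0.058  0.064] 0.73 ang 17.1
top bowl_mid [ 0.592 -0.146  0.059] 0.64 ang 288.3
top peg_end [0.672 0.036 0.048] 0.88 ang 48.6
14.2917
(array([570.6, -78.2]), 121.2)
```

View pics/c_wrist.png

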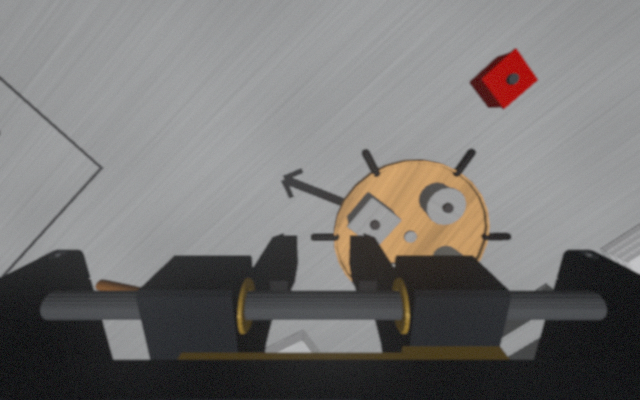

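The canister now sits just short of the arrow, with its knob at (375,225), the hub at (409,236) and the pointer tip at (284,180). I'll compute the remaining angle from pixels.

```bash
python3 - <<'E'
from h import *
im=cv2.imread("pics/c_wrist.png")
for n,uv,z in[("tip",(283,180),.004),("knob",(375,225),.092),("hub",(409,236),.045),("peg",(366,152),.046),("peg",(473,152),.046),("peg",(510,237),.046),("peg",(312,237),.046)]:
    p=bp("wrist",uv,z)[0];print(n,np.round(p,3),round(ang(p),1),round(np.hypot(*(p[:2]-C)),3))
E
```

```text
tip [ 0.378 -0.177  0.004] 207.0 0.215
knob [ 0.501 -0.103  0.092] 199.3 0.074
hub [ 0.571 -0.081  0.045] 307.2 0.002
peg [ 0.424 -0.049  0.046] 168.2 0.149
peg [0.526 0.066 0.046] 107.0 0.152
peg [0.677 0.037 0.046] 47.2 0.158
peg [ 0.471 -0.196  0.046] 229.7 0.153
```

```bash
python3 - <<'E'
from h import *
r.goto(P(168.2,.143,.15),R(168.2,-1))
r.movel(P(168.2,.143,.037),vel=.1); print("down",np.round(r.get_obs()["force"],1))
th=push(168.2,179.2,vel=.04,step=6)
th=push(th,th-3.8,step=4)
r.movel(P(th,.143,.15),vel=.1)
r.goto([.44,-.03,.33],R(120,-1)); look("d",("wrist","top","side"))
print(r.get_obs()["time"]); im=cv2.imread("pics/d_wrist.png");print(centre("wrist",im))
cv2.imwrite("pics/d_crop.png",cv2.resize(im[60:310,200:520],None,fx=2.5,fy=2.4,interpolation=cv2.INTER_CUBIC))
E
```

```text
down [-0.6  0.5 -0.2]
173.7 [ 1.1  0.6 -0.8]; 179.2 [-0.6 -0.1 -1.3]; 
175.4 [ 0.2 -0.5 -0.8]; 
wrist pointer_tip [ 0.377 -0.178  0.004] 0.84 ang 207.2
wrist carousel [ 0.502 -0.111  0.064] 0.67 ang 204.9
wrist carousel [ 0.568 -0.084  0.035] 0.66 ang 251.2
wrist canister_mid [ 0.501 -0.11   0.063] 0.71 ang 203.8
wrist canister_mid [0.474 0.156 0.019] 0.58 ang 112.3
wrist round_tin_mid [ 0.535 -0.02   0.061] 0.97 ang 120.7
wrist cup_mid [ 0.634 -0.052  0.067] 0.96 ang 22.4
wrist peg_end [0.656 0.05  0.044] 0.97 ang 56.4
top pointer_tip [ 0.376 -0.175  0.002] 0.66 ang 206.4
top canister_mid [0.474 0.155 0.023] 0.82 ang 112.4
top canister_mid [ 0.503 -0.114  0.066] 0.54 ang 207.8
top cup_mid [ 0.636 -0.05   0.063] 0.48 ang 24.1
top bowl_mid [ 0.602 -0.144  0.057] 0.61 ang 296.0
top bowl_mid [0.42  0.42  0.001] 0.52 ang 106.8
top peg_end [ 0.375 -0.502 -0.002] 0.56 ang 245.3
top peg_end [ 0.502 -0.109  0.042] 0.43 ang 204.0
side pointer_tip [ 0.375 -0.175  0.005] 0.75 ang 206.2
side carousel [ 0.57 -0.08  0.03] 0.69 ang 261.9
side canister_mid [0.476 0.156 0.024] 0.59 ang 111.8
side cup_mid [ 0.654 -0.428  0.001] 0.75 ang 283.6
side cup_mid [ 0.54  -0.02   0.038] 0.68 ang 117.2
side cup_mid [ 0.635 -0.049  0.059] 0.58 ang 24.6
side bowl_mid [ 0.599 -0.138  0.054] 0.79 ang 296.2
side peg_end [0.656 0.05  0.048] 0.76 ang 56.2
21.0417
(array([571. , -79.8]), 120.7)
```

View pics/d_crop.png

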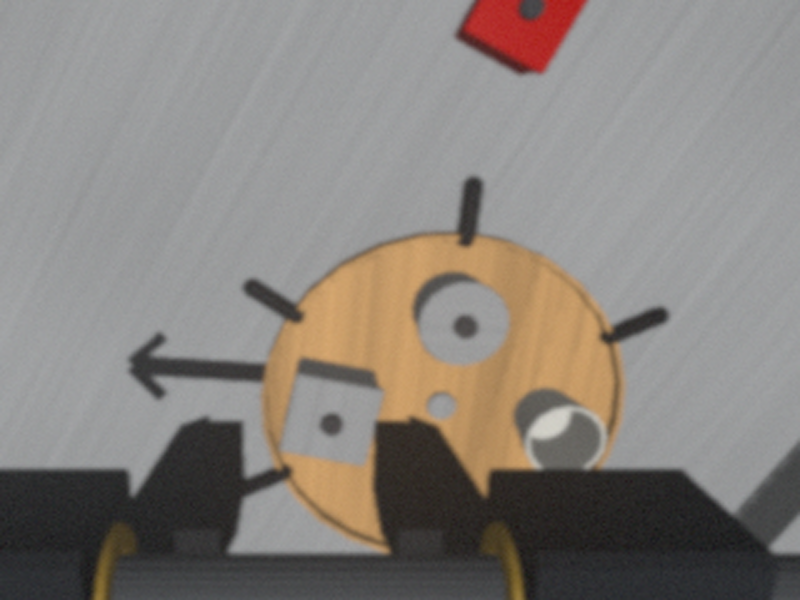

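```bash
python3 - <<'E'
from h import *
for n,uv,z in[("tip",(131,362),.004),("tail",(262,373),.004),("knob",(331,424),.092),("lid",(332,418),.084),("hub",(441,405),.045),("peg",(473,180),.046),("peg",(248,285),.046),("peg",(664,315),.046)]:
    p=bp("wrist",(200+uv[0]/2.5,60+uv[1]/2.4),z)[0];print(n,np.round(p,4),round(ang(p),1),round(np.hypot(*(p[:2]-C)),3))
E
```

```text
tip [ 0.3764 -0.1725  0.004 ] 205.8 0.215
tail [ 0.4622 -0.1331  0.004 ] 206.6 0.121
knob [ 0.5036 -0.1108  0.092 ] 205.6 0.074
lid [ 0.5041 -0.1099  0.084 ] 205.1 0.073
hub [ 0.5723 -0.0794  0.045 ] 351.3 0.002
peg [0.5048 0.0589 0.046 ] 115.3 0.153
peg [ 0.4194 -0.0685  0.046 ] 176.0 0.151
peg [0.6602 0.0468 0.046 ] 54.4 0.155
```

```bash
python3 - <<'E'
from h import *
r.pause(.5); r.close_job(); print(r.get_obs()["time"])
E
```

```text
the job is handed in; nothing more can be done
the job is handed in; nothing more can be done
```

The square steel canister now stands in line with the stand's pointer to within about 1°, and I've handed the job in. I straddled one peg with part-open fingers and pushed the tray about 84° anticlockwise in two gentle passes. I then backed off the peg and lifted clear.

**Alignment:** from pixels, the canister is at about 205–206.5° and the pointer at about 206.2°. The networks were rougher and partly disagreed: they put the canister at 203.8° in the wrist view and 207.8° in the top view, and missed it in the side view.

**Pots and bench:** the tin, cup and bowl turned with the tray as far as the measurements show. The red decoy read the same position within a few millimetres. I did not re-check the packs, spoon or mixing bowl, but the arm went nowhere near them while low.

**Limits:** force readings, taken at the end of each move, were under 2 N. The job took about 21.5 s.

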